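Shut the balance's draught shield and tare it

TASK

The empty beaker is on the pan, but the sliding glass top of the balance has been left open. With your fingertips, without gripping it, gently push the top fully shut by its handle; then gently press the tare key (the wide bar at the right-hand end of the key row, as you face the front of the balance) all the way down and let it come up again. Leave the other keys, the beaker and everything standing round the balance alone.

Things in the scene. Friction and masses are not known exactly. Their poses are not given: they have to be found in the camera images.
- balance: Milligram balance, fixed, 320 mm deep (x) x 206 wide (y). Origin: centre of its footprint on the bench; x to its rear, y to the left of one facing its front. In front (x -158 to -45) a panel sloping 8 deg, 46 to 62 mm high: display, then a row of five keys at x -131. Behind it the glass chamber with the pan (to x 110), then the rear housing (to x 160), both 242 high.
- top_door (a joint): The chamber's sliding glass top, in m: 0 = fully shut against its stop, 0.095 = slid fully open towards the rear (+x of the balance). Friction about 1.5 N; stays where it is left. Starts 50 to 90 mm open.
- door_handle (a point): Middle of the top face of the sliding top's handle, 271 mm above the bench: a raised bar 70 mm long (balance y), 14 thick (balance x), near the top's front edge. Behind it the glass lies 24.5 mm below this point, clear for 110 mm: fingertips fit there and push the bar's rear face towards the balance's front to shut the top. Moves with the top; shut, it is at balance x -31 mm, y 0.
- tare_key (a joint): Travel of the tare key, in m: 0 = up, 0.004 = fully down, pressed from 0.0025. Moves square to the sloping panel, so nearly straight down; spring 1.1 N at the start, 3.5 N fully down; comes back up when let go.
- tare_key_top (a point): Middle of the top face of the tare key, 57 mm above the bench: the only wide key, a bar 54 mm long (balance y), 16 deep, at the right-hand end of the key row (balance x -131, y -58 mm). Stands 7 mm proud of the panel. The next key is 22 mm clear to its left; the glass front of the chamber rises 86 mm behind it.
- beaker: Small empty glass beaker, 42 mm wide, 55 high, standing loose on the pan inside the chamber; origin in the middle of its underside. To be left alone.
- key_power (a joint): Travel of another key, in m (0 = up, 0.004 = down): small, 16 x 16 mm, in the same row at y = 80 mm of the balance. Not to be pressed.
- key_menu (a joint): Travel of another key, in m (0 = up, 0.004 = down): small, 16 x 16 mm, in the same row at y = 53 mm of the balance. Not to be pressed.
- key_cal (a joint): Travel of another key, in m (0 = up, 0.004 = down): small, 16 x 16 mm, in the same row at y = 26 mm of the balance. Not to be pressed.
- key_print (a joint): Travel of another key, in m (0 = up, 0.004 = down): small, 16 x 16 mm, in the same row at y = -1 mm of the balance. Not to be pressed.
- amber_bottle: Bystander, loose: amber glass reagent bottle with black cap, 72 mm wide, 155 high; origin in the middle of its underside; stands beside the balance.
- wash_bottle: Bystander, loose: white plastic wash bottle, 64 mm wide, 182 high, thin bent spout reaching 50 mm out at the top; origin in the middle of its underside; stands beside the balance.
- vial: Bystander, loose: small glass vial with black cap, 26 mm wide, 55 high; origin in the middle of its underside; stands near a front corner of the balance.
- sample_jar: Bystander, loose: white jar with lid, 48 mm wide, 55 high; origin in the middle of its underside; stands near a front corner of the balance.
- spatula: Bystander, loose: steel lab spatula lying flat, 176 mm long along its x, 12 wide, 4 thick; origin in the middle of its underside; lies in front of the balance.
- spare_beaker: Bystander, loose: empty glass beaker, 60 mm wide, 75 high; origin in the middle of its underside; stands beside the balance, towards its rear.
- weigh_boats: Bystander, loose: open carton of weighing boats, 85 x 85 mm, 43 high; origin in the middle of its underside; stands beside the balance, towards its rear.

How it is judged:
By the outcome, as a careful person would: the job done as asked, in the order asked, and still so for the second after the job is handed in, with the robot touching nothing.
It also fails if it takes over 48 s, if anything falls off the work surface, if the arm or the gripper's body presses on something with over 40 N, if the wrist force passes 120 N, or if a joint passes its speed limit or range.

ROBOT

A 6-joint arm with a two-finger parallel gripper is mounted at the origin on the work surface. World frame = base frame: x ahead of the robot, y to its left, z up, the work surface at z = 0. Lengths are in m, angles in rad, forces in N, time in s.
With the tool pointing down it reaches from about 0.425 to 0.95 m from the base axis. Payload 3.5 kg.
Tool frame: the origin (TCP) lies on the centre line of the jaws, within the pads' length; the fingertips stand 19 mm ahead of it and the grasp point (between the pads) is the TCP; z points along the fingers, y is the line along which they close (so a half turn about z gives the same grasp; the last joint's range is limited). The gripper opens to 85 mm and grips with 20 to 120 N. Pads are 22 mm wide; open, the fingers measure 114 mm over their backs; the gripper's body (76 mm by 85 mm) begins 54 mm behind the grasp point. The pads swing forward as they close: fully open they stand 13 mm farther back than shut.
Start: joints at [0.97, 0.286, 1.577, -0, 1.279, -0.15], TCP at [0.294, 0.608, 0.25] pointing down, gripper open.
Joint ranges: [-2.77, 2.77], [-0.9, 2.22], [0.21, 2.48], [-1.53, 4.67], [0.24, 2.81], [-2.84, 2.84]. Speed limits (rad/s): [2.79, 2.79, 3.14, 3.14, 3.14, 3.14].

INTERFACE

Orientations are given as a unit quaternion [x, y, z, w].
In Python, from plant import ctrl, imaging gives the robot as it stands. The module is installed in compiled form; this text tells all that it offers.
- The arm moves only by the shell command python3 -m handwheel 'ROWS' [OPENING] [FORCE]. ROWS is JSON, one flat list of numbers, 6 for each row, row after row: the shift along the world's x, y, z in units of 150 mm (1.0 is 150 mm), then the turn, a rotation vector about the world's x, y, z in units of 90 degrees (1.0 is 90 degrees). In form: [tx, ty, tz, rx, ry, rz, tx, ty, tz, rx, ry, rz, ...]. A call has 1 to 5 rows; each row shifts and turns the commanded pose from where the row before left it; what a row does not reach is not made up. A row lasts 1/12 s, in which the tool goes at most 41.7 mm and 7.16 degrees, less where a joint would pass 70% of its speed; a pose out of reach is approached as far as the arm can. A call with a number of a shift or a turn outside -1 to 1 is refused whole. A call with a gripper value outside its range is refused whole. OPENING is the opening, from 0 (shut) to 1 (fully open), set as the call begins (- or left out, the last holds). The fingers move at their own pace and stop on an object; FORCE is the grip in N (left out, the last holds). Time passes only in rows, so rows that do not move let the fingers close. It gives the time, the measured TCP pose, the force, the opening and the grip force at its end, in the units of the state.
- ctrl.get_state(): the state, without advancing time (a new reading comes with each control period).
- imaging.read_camera(name): name is "scene" or "top"; returns (picture, depth): 420x560x3 uint8, blue, green, red; 420x560 float32, m along the optical axis (not along the pixel's ray), 0 where there is no reading.
- imaging.get_calibration(name): a dict with "fovy" (degrees; the focal length in pixels is half the picture's height over the tangent of half this angle, whatever the lens; pixels are square), "cx", "cy" (the principal point, pixels), "distortion" ([k1, k2, p1, p2, k3] as OpenCV has them; the pictures are not rectified), "R" (3x3) and "t" (3): a world point X has camera coordinates R X + t. Camera axes: x right, y down, z forward; pixel columns grow to the right and rows downward; lengths in m; the calibration is good to about 2 mm. A picture is of the moment at which its call begins. get_calibration takes no time and is no camera call.
- ctrl.sign_off(): hands the job in; it is judged then, once.
The state is a dict: "time": time; "qpos": joint angles; "dq": joint speeds; "joint_efforts": joint torques, N m; "eef_pos": TCP position; "tcp_rot": TCP orientation; "contact_force": force on the tool from outside, world axes, zero at the start; "wrist_torque": the same for the moment, N m; "opening": opening from 0.0 (shut) to 1.0 (fully open); "finger_force": force on a finger pad.
Only numpy, scipy, OpenCV 4.12 (cv2) and the standard library are available. Lean on these libraries where they do the work, as an engineer would, in place of code of your own. Each camera call takes 0.05 s, during which the arm holds its last target. There are 200 camera calls.

## Working session

There is one attempt and no reset: what is moved stays moved. The work goes in short steps, Python scripts to look and compute and a shell command to move; the robot and the scene stay as the last step left them, time stands still between calls to the robot, and variables do not carry over. Pictures are saved under pics/ and viewed, at most 10 in all, crops included, and the job is handed in when it is done.

```bash
mkdir -p pics; cat > h.py <<'E'
import numpy as np, cv2
from plant import ctrl, imaging
def cam(n):
    c=imaging.get_calibration(n); f=210/np.tan(np.radians(c["fovy"])/2)
    K=np.array([[f,0,c["cx"]],[0,f,c["cy"]],[0,0,1]]); return K,np.array(c["distortion"],float),np.array(c["R"]),np.array(c["t"])
def pts(n,uv,depth=None,z=None):
    K,D,R,t=cam(n); uv=np.array(uv,float).reshape(-1,1,2)
    r=cv2.undistortPoints(uv,K,D).reshape(-1,2); r=np.c_[r,np.ones(len(r))]
    o=-R.T@t; d=r@R
    if depth is None: return o+d*((z-o[2])/d[:,2])[:,None]
    return o+d*np.asarray(depth).reshape(-1,1)
def proj(n,P):
    K,D,R,t=cam(n); return cv2.projectPoints(np.array(P,float).reshape(-1,3),cv2.Rodrigues(R)[0],t,K,D)[0].reshape(-1,2)
E
python3 - <<'E'
from h import *
for n in("scene","top"):
    p,d=imaging.read_camera(n); cv2.imwrite(f"pics/{n}0.png",p); np.savez(f"{n}0.npz",p=p,d=d)
    K,D,R,t=cam(n); print(n,-R.T@t,R[2],K[0,0],D)
s=ctrl.get_state(); print(s)
E
```

```text
scene [ 0.37608574 -0.05296077  0.88373947] [ 0.29691724  0.12167372 -0.94711966] 393.0737832560868 [-0.04517797  0.          0.          0.          0.        ]
top [0.51037889 0.05098219 1.02124239] [ 0.10052907 -0.03243547 -0.99440527] 408.47615431607306 [-0.07894618  0.          0.          0.          0.        ]
{'time': 0.1, 'qpos': array([ 9.69993735e-01,  2.87107601e-01,  1.57804062e+00, -1.94077153e-05,
        1.27865016e+00, -1.50009452e-01]), 'dq': array([ 0.00044083, -0.00326798, -0.00308691,  0.00054678,  0.00331778,
       -0.00020317]), 'joint_efforts': array([ 1.33419489e-03, -4.07294762e+01, -2.93702978e+01, -1.45634517e-04,
        3.39538608e-03,  2.57322931e-06]), 'eef_pos': array([0.29374128, 0.6071021 , 0.2490597 ]), 'tcp_rot': array([ 2.23490049e-01,  9.74705587e-01, -1.02946189e-03, -3.95721422e-04]), 'contact_force': array([ 0.40733442, -0.73539534, -0.30291815]), 'wrist_torque': array([ 0.02271541, -0.02478988, -0.04369546]), 'finger_force': 0.0, 'opening': 0.9990134221113831}
```

View pics/scene0.png

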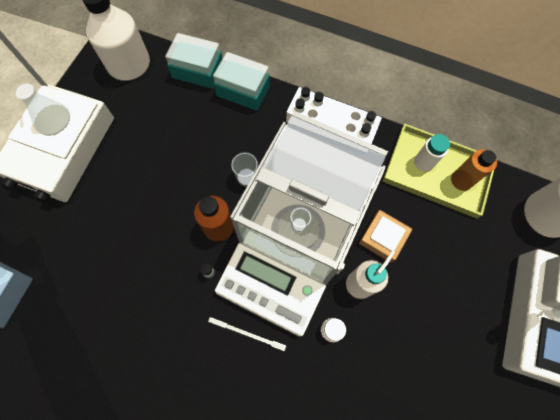

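View pics/top0.png

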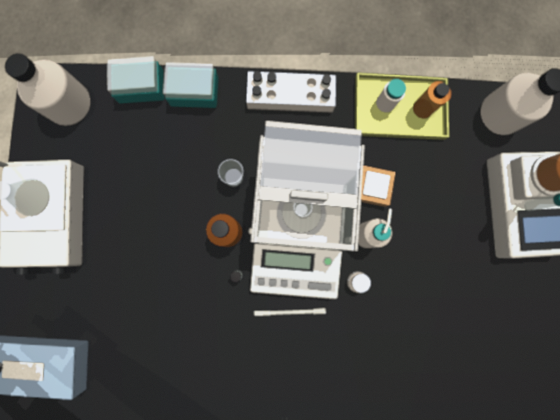

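Both views show the balance facing the robot. In the top view the handle is near (308,196), the tare key near (319,286). In the scene view they are near (307,192) and (289,315). I'll enlarge both crops to get exact corners.

```bash
python3 - <<'E'
from h import *
a=np.load("top0.npz"); b=np.load("scene0.npz")
A=cv2.resize(a["p"][170:310,240:380],None,fx=4,fy=4,interpolation=cv2.INTER_CUBIC)
B=cv2.resize(b["p"][165:335,205:395],None,fx=3.5,fy=3.5,interpolation=cv2.INTER_CUBIC)
cv2.imwrite("pics/a1.png",A);cv2.imwrite("pics/b1.png",B)
for n,q in(("top",a),("scene",b)):
  for uv in([(308,196),(319,286),(262,283)] if n=="top" else [(307,192),(289,315),(230,285)]):
    print(n,uv,pts(n,[uv],[q["d"][uv[1],uv[0]]]))
E
```

```text
top (308, 196) [[ 0.61763305 -0.01105695  0.27413503]]
top (319, 286) [[ 0.43657773 -0.06057942  0.05328484]]
top (262, 283) [[0.44021388 0.07354513 0.05516673]]
scene (307, 192) [[ 0.61566534 -0.0108855   0.26985948]]
scene (289, 315) [[ 0.43495391 -0.06256598  0.05367622]]
scene (230, 285) [[0.4420997  0.0739601  0.05694785]]
```

View pics/a1.png

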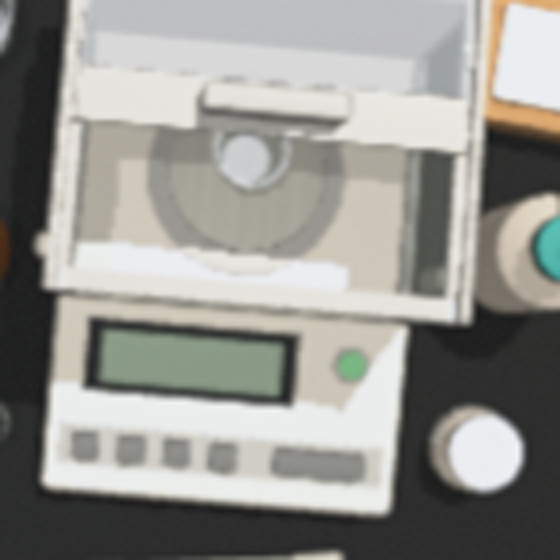

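View pics/b1.png

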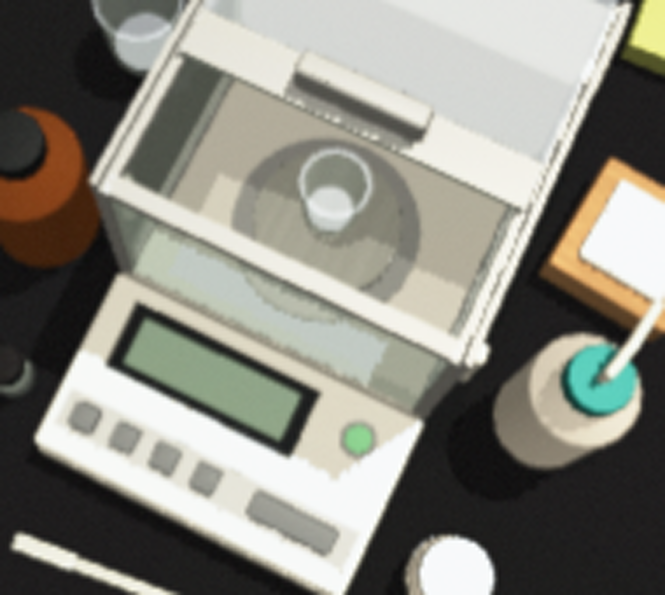

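```bash
python3 - <<'E'
from h import *
f={"top":lambda x,y:((x+.5)/4-.5+240,(y+.5)/4-.5+170),"scene":lambda x,y:((x+.5)/3.5-.5+205,(y+.5)/3.5-.5+165)}
M={"top":dict(h=(277,102),hl=(203,99),hr=(351,110),t=(319,464),p=(85,446)),"scene":dict(h=(363,92),hl=(299,63),hr=(428,122),t=(292,520),p=(85,417))}
for n in M:
  W={k:pts(n,[f[n](*v)],z=.271 if k[0]=='h' else .057)[0] for k,v in M[n].items()}
  for k in W: print(n,k,W[k].round(4))
  d=W['p']-W['t']; yaw=np.arctan2(-d[0],d[1]); d2=W['hl']-W['hr']
  ex=np.array([np.cos(yaw),np.sin(yaw),0]); ey=np.array([-ex[1],ex[0],0])
  o=W['t']+.131*ex+.058*ey
  print('yaw',yaw,np.arctan2(-d2[0],d2[1]),'len',np.linalg.norm(d),np.linalg.norm(d2),'open',(W['h']-o)@ex+.031,'y',(W['h']-o)@ey,'orig',o)
E
```

```text
top h [ 0.6198 -0.0129  0.271 ]
top hl [0.62   0.0215 0.271 ]
top hr [ 0.6172 -0.0475  0.271 ]
top t [ 0.4378 -0.061   0.057 ]
top p [0.4446 0.0763 0.057 ]
yaw -0.049941738716919676 -0.04038416155100632 len 0.13745646547507614 0.06912920543523704 open 0.07939745265455189 y -0.0008682115067438147 orig [ 0.57148674 -0.0096259   0.057     ]
scene h [ 0.6179 -0.0123  0.271 ]
scene hl [0.6196 0.0215 0.271 ]
scene hr [ 0.616  -0.0463  0.271 ]
scene t [ 0.4372 -0.0594  0.057 ]
scene p [0.4435 0.0771 0.057 ]
yaw -0.045683237221779985 -0.05255387852541642 len 0.13663971047256676 0.06790774025209985 open 0.07832212231427298 y -0.0027206917199573103 orig [ 0.570757   -0.00745756  0.057     ]
```

Both views agree: yaw ≈ -0.048, handle at (0.619, -0.0125), top open ≈ 79 mm, tare key at (0.4375, -0.060). I'll lift with the fingers shut, turn square to the balance, then go to a point behind the handle.

```bash
python3 -m handwheel '[0,0,0.25,0,0,0.064, 0,0,0.25,0,0,0.064, 0,0,0.25,0,0,0.064, 0.08,-0.14,0,0,0,0.064, 0.1,-0.17,0,0,0,0]' 0 20
python3 -m handwheel '[0.127,-0.213,0,0,0,0, 0.127,-0.213,0,0,0,0, 0.127,-0.213,0,0,0,0, 0.127,-0.213,0,0,0,0, 0.127,-0.213,0,0,0,0]'
python3 -m handwheel '[0.127,-0.213,0,0,0,0, 0.127,-0.213,0,0,0,0, 0.127,-0.213,0,0,0,0, 0.127,-0.213,0,0,0,0, 0.127,-0.213,0,0,0,0]'
```

```text
time: 0.52
eef_pos: [0.3208, 0.5624, 0.3668]
tcp_rot: [0.021, 1.0, 0.003, 0.002]
contact_force: [-0.5, 0.2, -0.7]
opening: 0.3
finger_force: 0.0
time: 0.93
eef_pos: [0.4166, 0.3996, 0.3622]
tcp_rot: [0.024, 1.0, -0.0, -0.0]
contact_force: [1.1, 0.5, 0.0]
opening: 0.0
finger_force: 0.0
time: 1.35
eef_pos: [0.5119, 0.2398, 0.3623]
tcp_rot: [0.024, 1.0, -0.0, -0.0]
contact_force: [1.1, -0.8, 0.3]
opening: 0.005
finger_force: 0.0
```

```bash
python3 -m handwheel '[0.127,-0.213,0,0,0,0, 0.127,-0.213,0,0,0,0, 0.127,-0.213,0,0,0,0, 0.127,-0.213,0,0,0,0, 0.127,-0.213,0,0,0,0]'
python3 -m handwheel '[0.12,-0.2,0,0,0,0, 0.12,-0.2,0,0,0,0, 0.08,-0.13,0,0,0,0, 0,0,0,0,0,0, 0,0,0,0,0,0]'
python3 - <<'E'
from h import *
s=ctrl.get_state();print(s['eef_pos'],s['tcp_rot'],s['contact_force'])
p,d=imaging.read_camera("scene"); cv2.imwrite("pics/s2.png",cv2.resize(p[100:340,150:420],None,fx=2.5,fy=2.5))
E
```

```text
time: 1.77
eef_pos: [0.6072, 0.0801, 0.3622]
tcp_rot: [0.024, 1.0, 0.0, -0.0]
contact_force: [0.5, 0.5, 0.2]
opening: -0.004
finger_force: 0.0
time: 2.18
eef_pos: [0.6548, 0.0013, 0.3615]
tcp_rot: [0.025, 1.0, 0.0, -0.001]
contact_force: [-0.9, 0.1, 0.2]
opening: 0.001
finger_force: 0.0
[0.65484765 0.00126531 0.36146153] [ 2.54142558e-02  9.99676233e-01  3.73931061e-04 -1.18548846e-03] [-0.93671688  0.11774699  0.18863967]
```

View pics/s2.png

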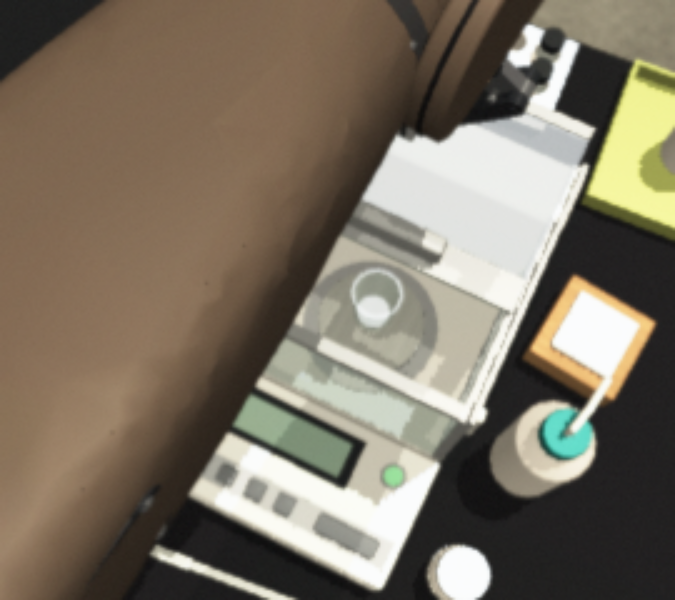

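The arm covers the left half of the balance. The handle, near (395,235) in the crop, has not moved. I'll line up and descend behind it.

```bash
python3 -m handwheel '[0.08,-0.1,0,0,0,0, 0,0,-0.15,0,0,0, 0,0,-0.15,0,0,0, 0,0,-0.1,0,0,0, 0,0,0,0,0,0]'
python3 -m handwheel '[0,0,-0.08,0,0,0, 0,0,-0.06,0,0,0, 0,0,-0.04,0,0,0, 0,0,0,0,0,0, 0,0,0,0,0,0]'
```

```text
time: 2.65
eef_pos: [0.6644, -0.0106, 0.2979]
tcp_rot: [0.023, 1.0, 0.001, -0.004]
contact_force: [-0.6, -0.2, -0.2]
opening: 0.001
finger_force: 0.0
time: 3.07
eef_pos: [0.6668, -0.0125, 0.2759]
tcp_rot: [0.024, 1.0, 0.0, -0.0]
contact_force: [0.5, 0.0, -0.1]
opening: -0.001
finger_force: 0.0
```

```bash
python3 -m handwheel '[-0.06,0.003,-0.013,0,0,0, -0.04,0.002,0,0,0,0, -0.03,0.001,0,0,0,0, -0.02,0.001,0,0,0,0, -0.02,0.001,0,0,0,0]'
python3 -m handwheel '[-0.02,0.001,0,0,0,0, -0.02,0.001,0,0,0,0, -0.02,0.001,0,0,0,0, -0.02,0.001,0,0,0,0, -0.02,0.001,0,0,0,0]'
```

```text
time: 3.48
eef_pos: [0.6412, -0.0115, 0.2745]
tcp_rot: [0.024, 1.0, -0.0, 0.001]
contact_force: [-0.0, -0.2, 0.1]
opening: 0.001
finger_force: 0.0
time: 3.9
eef_pos: [0.6264, -0.0107, 0.2743]
tcp_rot: [0.024, 1.0, -0.0, 0.001]
contact_force: [1.6, 1.0, 1.7]
opening: -0.0
finger_force: 0.9
```

```bash
python3 -m handwheel '[-0.03,0.0015,0,0,0,0, -0.03,0.0015,0,0,0,0, -0.03,0.0015,0,0,0,0, -0.03,0.0015,0,0,0,0, -0.03,0.0015,0,0,0,0]'
python3 -m handwheel '[-0.03,0.0015,0,0,0,0, -0.03,0.0015,0,0,0,0, -0.03,0.0015,0,0,0,0, -0.03,0.0015,0,0,0,0, -0.02,0.001,0,0,0,0]'
python3 -m handwheel '[-0.02,0.001,0,0,0,0, -0.02,0.001,0,0,0,0, -0.02,0.001,0,0,0,0, -0.01,0.0005,0,0,0,0, -0.01,0.0005,0,0,0,0]'
```

```text
time: 4.32
eef_pos: [0.6034, -0.0095, 0.274]
tcp_rot: [0.024, 1.0, 0.0, 0.0]
contact_force: [1.8, 0.4, 2.4]
opening: 0.002
finger_force: 0.9
time: 4.73
eef_pos: [0.5822, -0.0085, 0.2738]
tcp_rot: [0.024, 1.0, 0.0, -0.0]
contact_force: [1.6, 0.2, 2.1]
opening: 0.003
finger_force: 0.8
time: 5.15
eef_pos: [0.5706, -0.0079, 0.2738]
tcp_rot: [0.024, 1.0, 0.0, -0.0]
contact_force: [1.5, 0.4, 0.5]
opening: -0.001
finger_force: 0.8
```

```bash
python3 -m handwheel '[-0.01,0.0005,0,0,0,0, -0.01,0.0005,0,0,0,0, -0.01,0.0005,0,0,0,0, -0.01,0.0005,0,0,0,0, -0.01,0.0005,0,0,0,0]'
python3 -m handwheel '[-0.01,0.0005,0,0,0,0, -0.005,0.0,0,0,0,0, -0.005,0.0,0,0,0,0, 0,0,0,0,0,0, 0,0,0,0,0,0]'
```

```text
time: 5.57
eef_pos: [0.5631, -0.0075, 0.2738]
tcp_rot: [0.024, 1.0, 0.0, -0.0]
contact_force: [1.8, -0.1, 1.1]
opening: -0.001
finger_force: 0.8
time: 5.98
eef_pos: [0.56, -0.0076, 0.2737]
tcp_rot: [0.024, 1.0, -0.0, -0.0]
contact_force: [0.2, 0.7, 0.2]
opening: -0.003
finger_force: 0.3
```

```bash
python3 -m handwheel '[-0.006,0.0,0,0,0,0, -0.006,0,0,0,0,0, 0,0,0,0,0,0]'
python3 -m handwheel '[-0.006,0.0,0,0,0,0, -0.006,0,0,0,0,0, 0,0,0,0,0,0]'
```

```text
time: 6.23
eef_pos: [0.5583, -0.0076, 0.2737]
tcp_rot: [0.024, 1.0, -0.0, -0.0]
contact_force: [1.2, 1.4, 0.4]
opening: 0.001
finger_force: 0.6
time: 6.48
eef_pos: [0.5575, -0.0076, 0.2738]
tcp_rot: [0.024, 1.0, 0.0, 0.002]
contact_force: [5.0, -0.0, -1.6]
opening: 0.001
finger_force: 2.5
```

```bash
python3 -m handwheel '[-0.004,0.0,0,0,0,0, 0,0,0,0,0,0, 0,0,0,0,0,0]'
```

```text
time: 6.73
eef_pos: [0.5575, -0.0075, 0.2738]
tcp_rot: [0.024, 1.0, 0.0, 0.002]
contact_force: [7.2, -0.1, -3.9]
opening: -0.001
finger_force: 3.4
```

The top is against its stop: 7 N and no further motion. I'll back off, rise, and check it from the camera on the way to the tare key.

```bash
python3 -m handwheel '[0.02,0,0,0,0,0, 0.06,-0.003,0,0,0,0, 0,0,0.1,0,0,0, 0,0,0.2,0,0,0, 0,0,0.2,0,0,0]'
python3 -m handwheel '[0,0,0.06,0,0,0, -0.15,-0.06,0,0,0,0, -0.2,-0.08,0,0,0,0, -0.2,-0.08,0,0,0,0, -0.2,-0.08,0,0,0,0]'
python3 -m handwheel '[-0.1,-0.04,0,0,0,0, -0.04,-0.01,0,0,0,0, 0,0,0,0,0,0, 0,0,0,0,0,0]'
python3 - <<'E'
from h import *
s=ctrl.get_state();print(s['eef_pos'],s['tcp_rot'],s['contact_force'])
p,d=imaging.read_camera("top"); cv2.imwrite("pics/t3.png",cv2.resize(p[150:330,200:410],None,fx=3.3,fy=3.3))
E
```

```text
time: 7.15
eef_pos: [0.5674, -0.008, 0.3478]
tcp_rot: [0.024, 1.0, 0.0, -0.003]
contact_force: [1.0, -0.8, 1.0]
opening: 0.001
finger_force: 0.0
time: 7.57
eef_pos: [0.4543, -0.0532, 0.3571]
tcp_rot: [0.024, 1.0, 0.0, -0.001]
contact_force: [-0.3, -1.1, 0.3]
opening: -0.001
finger_force: 0.0
time: 7.9
eef_pos: [0.435, -0.0605, 0.3578]
tcp_rot: [0.025, 1.0, 0.0, 0.0]
contact_force: [0.2, -0.9, -0.3]
opening: 0.001
finger_force: 0.0
[ 0.43500221 -0.06046663  0.35784134] [2.45130749e-02 9.99699502e-01 7.69485124e-05 9.45589649e-05] [ 0.23577334 -0.90598486 -0.25629991]
```

View pics/t3.png

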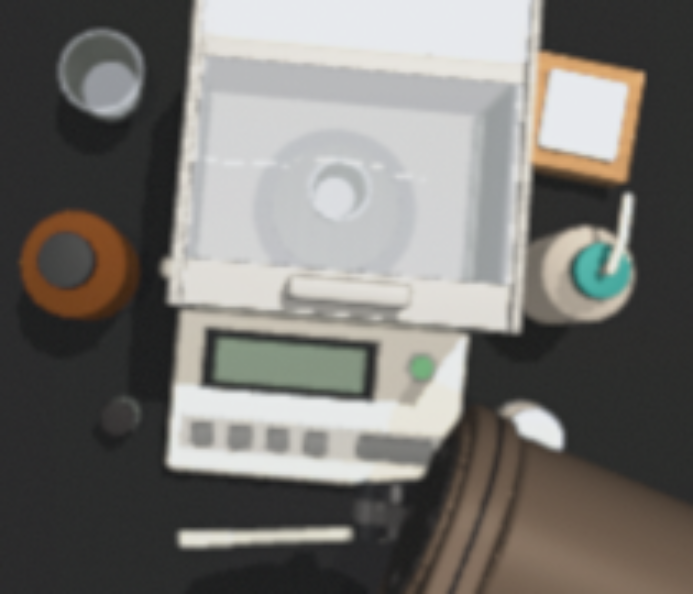

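The glass top is shut: the handle is now at the front edge, at (348,291) in the crop. The tare key at (395,447) is clear and the beaker is undisturbed. Before descending I'll check how far the wash bottle and jar are from the tool.

```bash
python3 - <<'E'
from h import *
print(pts("top",[(200+600/3.3,150+270/3.3)],z=.16),pts("top",[(200+535/3.3,150+430/3.3)],z=.055))
h=pts("top",[(200+348/3.3,150+291/3.3)],z=.271)[0];ex=np.array([.9988,-.048,0]);ey=np.array([.048,.9988,0]);o=h+.031*ex
print(h,o-.131*ex-.058*ey)
E
python3 -m handwheel '[0.015,0,-0.2,0,0,0, 0,0,-0.2,0,0,0, 0,0,-0.2,0,0,0, 0,0,-0.2,0,0,0, 0,0,-0.2,0,0,0]'
```

```text
[[ 0.56231281 -0.18063294  0.16      ]] [[ 0.45238036 -0.16260201  0.055     ]]
[ 0.53966459 -0.00850118  0.271     ] [ 0.43700059 -0.06163158  0.271     ]
time: 8.37
eef_pos: [0.4376, -0.06, 0.2063]
tcp_rot: [0.024, 1.0, 0.0, -0.0]
contact_force: [0.8, -0.2, -0.2]
opening: -0.006
finger_force: 0.0
```

```bash
python3 -m handwheel '[0,0,-0.2,0,0,0, 0,0,-0.2,0,0,0, 0,0,-0.15,0,0,0, 0,0,-0.1,0,0,0, 0,0,-0.07,0,0,0]'
python3 -m handwheel '[0,0,-0.03,0,0,0, 0,0,0,0,0,0, 0,0,0,0,0,0]'
python3 - <<'E'
from h import *
p,d=imaging.read_camera("top"); cv2.imwrite("pics/t4.png",cv2.resize(p[220:330,240:400],None,fx=4,fy=4))
E
```

```text
time: 8.78
eef_pos: [0.4363, -0.0596, 0.0972]
tcp_rot: [0.024, 1.0, 0.001, -0.002]
contact_force: [-0.3, 0.7, 0.8]
opening: 0.0
finger_force: 0.0
time: 9.03
eef_pos: [0.4377, -0.0605, 0.096]
tcp_rot: [0.024, 1.0, -0.0, 0.0]
contact_force: [0.0, 0.0, 0.8]
opening: 0.0
finger_force: 0.0
```

View pics/t4.png

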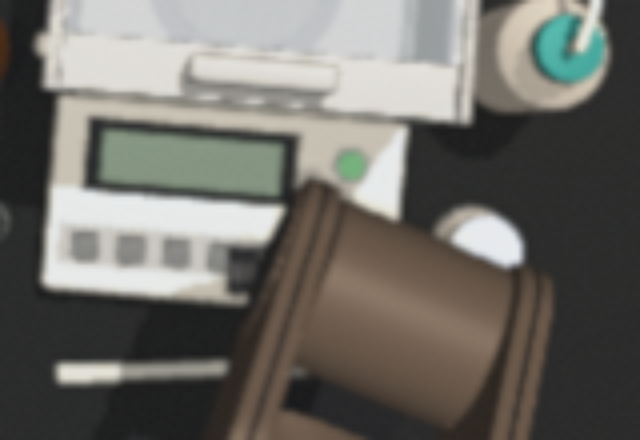

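The wrist hides the key, and the jar and bottle are untouched. The measured tool position is over the key, so I'll press down slowly.

```bash
python3 -m handwheel '[0,0,-0.04,0,0,0, 0,0,-0.03,0,0,0, 0,0,-0.02,0,0,0, 0,0,-0.01,0,0,0, 0,0,0,0,0,0]'
python3 -m handwheel '[0,0,-0.01,0,0,0, 0,0,-0.01,0,0,0, 0,0,-0.01,0,0,0, 0,0,0,0,0,0]'
```

```text
time: 9.5
eef_pos: [0.4365, -0.0603, 0.0799]
tcp_rot: [0.024, 1.0, 0.0, -0.0]
contact_force: [0.3, -0.4, -0.8]
opening: -0.003
finger_force: 0.0
time: 9.83
eef_pos: [0.4371, -0.0605, 0.076]
tcp_rot: [0.024, 1.0, -0.0, 0.0]
contact_force: [-0.5, 0.6, 1.7]
opening: 0.004
finger_force: 0.7
```

```bash
python3 -m handwheel '[0,0,-0.01,0,0,0, 0,0,-0.01,0,0,0, 0,0,0,0,0,0]'
python3 -m handwheel '[0,0,-0.006,0,0,0, 0,0,-0.006,0,0,0, 0,0,0,0,0,0]'
```

```text
time: 10.08
eef_pos: [0.4374, -0.0606, 0.0732]
tcp_rot: [0.024, 1.0, -0.0, 0.001]
contact_force: [0.3, 1.7, 3.7]
opening: 0.001
finger_force: 1.5
time: 10.33
eef_pos: [0.4376, -0.0606, 0.0724]
tcp_rot: [0.024, 1.0, -0.0, 0.0]
contact_force: [-1.8, 1.7, 9.1]
opening: -0.002
finger_force: 4.7
```

9 N at about 4 mm of travel means the key is fully down. I'll let it up and retreat.

```bash
python3 -m handwheel '[0,0,0,0,0,0, 0,0,0.015,0,0,0, 0,0,0.02,0,0,0, 0,0,0.03,0,0,0, 0,0,0.06,0,0,0]'
python3 -m handwheel '[0,0,0.15,0,0,0, 0,0,0.2,0,0,0, 0,0,0.2,0,0,0, 0,0,0.2,0,0,0, 0,0,0.2,0,0,0]'
python3 -m handwheel '[0,0,0.2,0,0,0, 0,0,0.2,0,0,0, 0,0,0.1,0,0,0, 0,0,0,0,0,0, 0,0,0,0,0,0]'
python3 - <<'E'
from h import *
p,d=imaging.read_camera("top"); cv2.imwrite("pics/t5.png",cv2.resize(p[150:330,200:410],None,fx=3.3,fy=3.3))
E
```

```text
time: 10.75
eef_pos: [0.4354, -0.06, 0.0888]
tcp_rot: [0.024, 1.0, 0.001, -0.002]
contact_force: [0.9, -0.4, -0.0]
opening: -0.003
finger_force: 0.0
time: 11.17
eef_pos: [0.4361, -0.0602, 0.2337]
tcp_rot: [0.024, 1.0, 0.0, -0.0]
contact_force: [0.6, -0.0, -0.1]
opening: -0.001
finger_force: 0.0
time: 11.58
eef_pos: [0.4367, -0.0604, 0.3077]
tcp_rot: [0.024, 1.0, -0.0, 0.001]
contact_force: [-0.5, 1.1, -0.8]
opening: 0.001
finger_force: 0.0
```

View pics/t5.png

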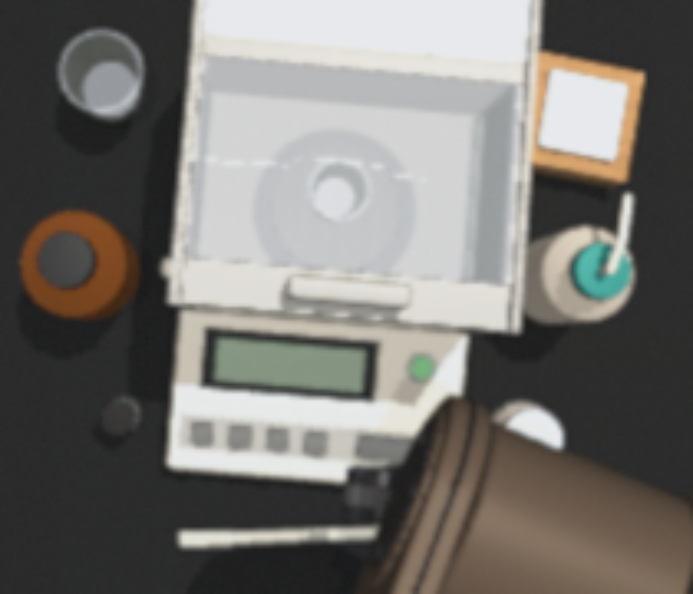

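The top is still shut, with the handle at (348,291). The tare key is free and everything round the balance is where it was.

```bash
python3 -c "
from plant import ctrl
print(ctrl.sign_off())"
```

```text
the job is handed in; nothing more can be done
None
```

I pushed the glass top shut against its stop, then pressed the tare key down about 4 mm to its stop and let it up. The job was handed in at about 11.6 s, with the arm clear and nothing else visibly disturbed.

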